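# Seat a linear shaft in the V-cradle and clamp it

### The arm

A 7-joint arm with a two-finger parallel gripper is mounted at the origin on the work surface. World frame = base frame: x ahead of the robot, y to its left, z up, the work surface at z = 0. Lengths are in m, angles in rad, forces in N, time in s.
With the tool pointing down it reaches from about 0.4 to 0.9 m from the base axis. Payload 5.6 kg.
Tool frame: the origin (TCP) lies midway between the tips of the shut fingers; the grasp point (between the pads) lies 19 mm behind it; y points along the fingers, z is the direction in which the jaws open and shut, and the axes are right-handed (so a half turn about y gives the same grasp; the last joint's range is limited). The gripper opens to 92 mm and grips with 3 to 60 N. Pads are 20 mm wide; open, the fingers measure 128 mm over their backs; the gripper's body (75 mm by 189 mm) begins 69 mm behind the grasp point.
Start: joints at [1.064, 0.468, -0.012, 1.603, 0.006, 1.071, -0.056], TCP at [0.291, -0.581, 0.186] pointing down, gripper open.
Joint ranges: [-2.53, 2.53], [-0.31, 2.02], [-1.57, 1.55], [0.28, 2.44], [-1.29, 4.43], [0.15, 1.84], [-2.92, 2.92]. Speed limits (rad/s): [2.57, 2.57, 3.14, 3.14, 3.14, 3.14, 3.14].

### API

Orientations are given as a 3x3 rotation matrix whose columns are the frame's x, y, z axes.
In Python, from station import env, effector, solver, viewer, workorder, search_frame, tip_of gives the robot as it stands. Calls block until the motion is done:
- env.reach(position, orientation): joint-space move of the TCP to a pose.
- env.movel(position, frame=None, rate=0.15): straight line of the TCP; frame=None keeps the orientation; rate is the mean speed in m/s.
- env.goto_joints(angles): joint-space move.
- effector.release() and effector.grasp(squeeze=None): open the fingers fully, or close them until they stop; squeeze is the grip in N (None keeps the last).
- env.pause(seconds).
- solver.inverse_kinematics(position, orientation): joint angles nearest the present ones, or None.
- env.sense(): the state.
- viewer.read_camera(name): name is "scene" or "top" or "wrist"; returns (picture, depth): 480x640x3 uint8, red, green, blue; 480x640 float32, m along the optical axis (not along the pixel's ray), 0 where there is no reading.
- viewer.camera_info(name): a dict with "intrinsics" (3x3 intrinsics, pixels), "eye" and "rotation" of the camera in the world; the wrist camera has in their place "T_tool_cam" (4x4, takes a point from camera to tool coordinates, whose origin is the TCP and whose axes are the tool frame's). Camera axes: x right, y up, looking along -z (the intrinsics and any distortion apply to the point x, -y, -z); pixel columns grow to the right and rows downward; lengths in m; the calibration is good to about 2 mm. A picture is of the moment at which its call begins: read the wrist's pose just before it. camera_info takes no time and is no camera call.
A pose or a line that the arm cannot do raises env.PlanningError and nothing moves.
- workorder.finish_job(): hands the job in, once; it reports no verdict.
Trained networks look in the newest picture that a camera, given by its name, has taken for a name from the list of things; names that differ only in an ending like _2 or _b are one class to them, and where a whole thing is asked for, a point or a joint stands for the part that bears it (a point fixed in the world has none). Each returns a list of dicts, best first, with "score" (0 to 1); they miss things now and then, are a little off and sometimes report something else, mostly with a low value. They report only what shows in the picture. A call takes as long as a camera call. They do not tell look-alikes from the thing itself.
- search_frame(camera, name): "at" ([x, y, z] in m, in world coordinates, good to about 4 mm: the middle of the surface that is visible of it).
- tip_of(camera, name): "at" ([x, y, z] in m, in world coordinates, good to about 4 mm: a listed point, or the origin of a listed thing).
The state is a dict: "t": time; "joint_positions": joint angles; "joint_velocities": joint speeds; "tau": joint torques, N m; "ee_pos": TCP position; "tcp_rot": TCP orientation; "wrist_force": force on the tool from outside, world axes, zero at the start; "moment": the same for the moment, N m; "gripper_width": finger opening in m.
Only numpy, scipy, OpenCV 4.12 (cv2) and the standard library are available. Lean on these libraries where they do the work, as an engineer would, in place of code of your own. Each camera call takes 0.05 s, during which the arm holds its last target. There are 200 camera calls.

### The job

Take the long thick steel shaft from the rack and lower it gently, without dropping it, into the two V-notches of the cradle so that it beds in both, then slide it along the notches until it butts firmly against the end stop. Then swing the hold-down strap over and press its bar down until the strap bears snugly on the shaft, and leave everything at rest. Work by feel: press stop and strap home with about 10 N (besides the drag of the sliding shaft), never force the shaft (40 N leaves a mark), and leave the other two rods where they lie.

Things in the scene. Friction and masses are not known exactly. Their poses are not given: they have to be found in the camera images.
- shaft: bright steel round shaft, 24 mm diameter, 150 mm long, 0.3 to 0.5 kg, ends alike; the only rod both so thick and so long. Origin at its middle on its axis; its x runs along it. Starts in any one of the rack's three slots, lying along the rack's x, axis 42 mm above the table.
- thin_rod: a rod not wanted here: steel, 14 mm diameter, 150 mm long, in another slot of the rack; origin at its middle, x along it. Leave it.
- short_rod: a rod not wanted here: steel, 24 mm diameter, 100 mm long, in another slot of the rack; origin at its middle, x along it. Leave it.
- rack: grey plastic rack fixed to the table, 130 x 250 mm, 38 mm high: base 8 mm thick, two cross rails (12 mm wide, at x = +-37 mm, 62 mm free between) with three flat slots 28 mm wide, 8 mm deep, at y = -80, 0, 80 mm, floors 30 mm above the table. Rods lie along x over both rails. Origin at the middle of its underside.
- cradle: fixed aluminium plate 10 mm thick (x -55 to 105, y -95 to 95 mm) that carries the V-supports, the end stop and the strap. The groove runs along its y at x = 0. Origin on the table below the groove's middle, z up.
- stop: end stop: upright dark steel plate 44 mm wide, 10 mm thick, top 76 mm above the table, across the cradle's -y end. Origin and axes coincide with the cradle's; its face towards the groove is at y = -75 mm.
- clamp (a joint): angle of the hold-down strap (steel, 16 x 9 mm): 0 = level across the shaft, bearing on it, pointing to the cradle's -x; grows as it swings up and back; 1.57 upright; starts at 1.6 to 1.95. Stiff hinge, stays where left, takes about 2 N at the bar; no latch. Bears on the shaft 75 mm from the hinge; with no shaft it sinks to -0.12.
- clamp_bar (a point): middle of the black crossbar at the strap's free end, 125 mm from the hinge; bar 12 mm diameter, 44 mm long along the cradle's y. When closed on the shaft it lies at cradle x = -50 mm, y = 45 mm, 69.5 mm above the table.
- bedded (a point): where the middle of the shaft is when it is bedded in both notches and butts against the stop: on the cradle's x = 0, y = 0, 52 mm above the table (shaft top at 64 mm). Axes as the cradle's.
- clamp_hinge (a point): middle of the strap on its hinge axis: cradle x = 75, y = 45 mm, 69.5 mm above the table; the axis runs along the cradle's y. Hinge cheeks 32 mm wide reach 81 mm above the table.
- supports: the two dark steel V-supports on the cradle at y = +-45 mm, each 20 mm long, 64 mm wide, tops 55 mm above the table; 90 degree V, 40 mm wide at the top, 20 mm deep; 70 mm free between them. Origin and axes coincide with the cradle's. Dragging the bedded shaft along them takes 3 to 8 N.
Not all that is in view belongs to the job. Of the things like the cradle, leave any that is green or pink; of the rest the larger one is meant.

How it is judged:
By the outcome, as a careful person would: the job done as asked, in the order asked, and still so for the second after the job is handed in, with the robot touching nothing.
It also fails if it takes over 72 s, if anything falls off the work surface, if the arm or the gripper's body presses on something with over 40 N, if the wrist force passes 120 N, or if a joint passes its speed limit or range.

## Working session

There is one attempt and no reset: what is moved stays moved. The work goes in short steps, each a Python script; the robot and the scene stay as the last script left them, time stands still between calls to the robot, and variables do not carry over. Pictures are saved under pics/ and viewed, about 8 in all and at most 12, crops included, and the job is handed in when it is done.

```bash
ls; mkdir -p pics; cat > h.py <<'E'
import numpy as np, cv2
from station import env, effector, solver, viewer, workorder, search_frame, tip_of
def shot(cam,name=None):
    s=env.sense(); im,d=viewer.read_camera(cam)
    if name: cv2.imwrite(f'pics/{name}.png',cv2.cvtColor(im,cv2.COLOR_RGB2BGR))
    i=viewer.camera_info(cam)
    if 'eye' in i: R,e=np.array(i['rotation']),np.array(i['eye'])
    else:
        T=np.array(i['T_tool_cam']); Rt=np.array(s['tcp_rot']); R=Rt@T[:3,:3]; e=np.array(s['ee_pos'])+Rt@T[:3,3]
    return im,d,np.array(i['intrinsics']),R,e,i
def cloud(d,K,R,e):
    v,u=np.mgrid[0:480,0:640]
    P=np.stack([(u-K[0,2])/K[0,0]*d,-(v-K[1,2])/K[1,1]*d,-d],-1)
    return P@R.T+e
E
python3 - <<'E'
from h import *
s=env.sense(); print({k:np.round(v,3) for k,v in s.items()})
np.set_printoptions(precision=3,suppress=True)
for c in ['scene','top']:
    im,d,K,R,e,i=shot(c,c+'0'); print(c,i)
    for n in ['shaft','thin_rod','short_rod','rack','cradle','clamp_bar','clamp_hinge','bedded','stop']:
        print(n,[(np.round(r['at'],3).tolist(),round(r['score'],2)) for r in tip_of(c,n)][:4])
print(viewer.camera_info('wrist'))
E
```

```text
pics
{'t': np.float64(0.0), 'joint_positions': array([ 1.064,  0.468, -0.012,  1.604,  0.006,  1.071, -0.056]), 'joint_velocities': array([ 0.001, -0.001,  0.   ,  0.001, -0.   ,  0.001, -0.001]), 'tau': array([ 1.0000e-03, -5.2058e+01, -1.3000e-02, -2.4376e+01, -5.7000e-02,
        1.7000e-02,  0.0000e+00]), 'ee_pos': array([ 0.29 , -0.581,  0.186]), 'tcp_rot': array([[-0.894, -0.001,  0.447],
       [-0.447,  0.001, -0.894],
       [ 0.   , -1.   , -0.002]]), 'wrist_force': array([ 0.284,  0.31 , -0.352]), 'moment': array([ 0.013,  0.03 , -0.006]), 'gripper_width': np.float64(0.092)}
scene {'intrinsics': array([[509.481,   0.   , 326.562],
       [  0.   , 509.481, 233.213],
       [  0.   ,   0.   ,   1.   ]]), 'eye': array([1.219, 0.291, 1.023]), 'rotation': array([[-0.373, -0.696,  0.614],
       [ 0.928, -0.291,  0.235],
       [ 0.015,  0.657,  0.754]])}
shaft [([0.502, 0.253, 0.042], 0.72)]
thin_rod [([0.494, 0.17, 0.038], 0.88)]
short_rod [([0.489, 0.092, 0.042], 0.73)]
rack [([0.494, 0.172, 0.001], 0.62)]
cradle [([0.148, -0.298, -0.001], 0.87), ([0.499, -0.178, 0.0], 0.85)
[... 1128 characters left out ...]
6, -0.265, 0.054], 0.76), ([0.74, -0.116, 0.049], 0.63), ([0.191, 0.314, 0.072], 0.6), ([0.488, 0.173, 0.037], 0.33)]
clamp_hinge [([0.314, 0.282, 0.071], 0.93), ([0.819, -0.157, 0.048], 0.89), ([0.581, -0.14, 0.067], 0.81), ([0.202, -0.26, 0.054], 0.6)]
bedded [([0.15, -0.296, 0.042], 0.89), ([0.751, -0.162, 0.039], 0.79), ([0.23, 0.261, 0.052], 0.72), ([0.498, -0.176, 0.055], 0.59)]
stop []
{'intrinsics': array([[344.591,   0.   , 320.381],
       [  0.   , 344.591, 242.779],
       [  0.   ,   0.   ,   1.   ]]), 'T_tool_cam': array([[-0.   , -0.961, -0.277, -0.078],
       [-0.   ,  0.277, -0.961, -0.198],
       [ 1.   , -0.   , -0.   , -0.001],
       [ 0.   ,  0.   ,  0.   ,  1.   ]])}
```

View pics/scene0.png

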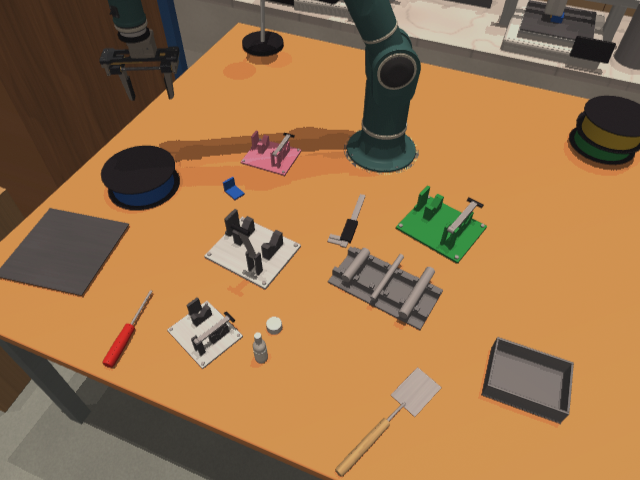

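View pics/top0.png

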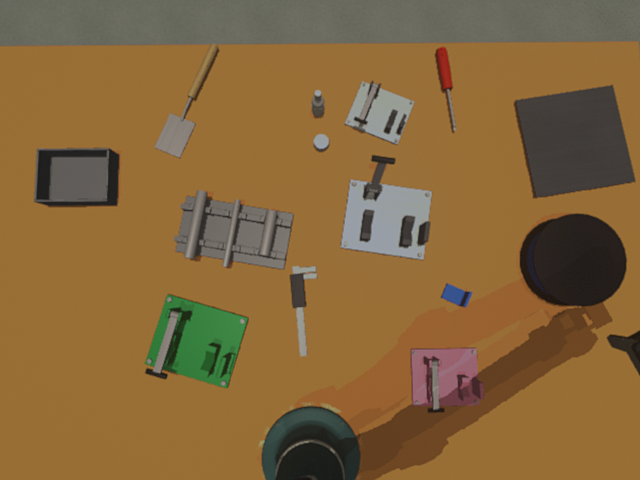

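The scene shows the large white cradle at about (252,250), the small white one at (205,332), and green and pink ones to leave alone. The rack is at (385,285), with the shaft at its right end at (417,290). In the top view the shaft is at (196,225), the large cradle at (387,220) with its stop at (424,233), and the strap bar at (383,160), leaning to +x.

Next I move above the shaft, then the cradle, for a close look at each.

```bash
cat >> h.py <<'E'
np.set_printoptions(precision=4,suppress=True)
def down(yaw,tilt=0,ax=None):
    "tool y down; tool z (jaw) along yaw; optional tilt about world axis"
    z=np.array([np.cos(yaw),np.sin(yaw),0]); y=np.array([0,0,-1.]); R=np.stack([np.cross(y,z),y,z],1)
    if tilt: R=cv2.Rodrigues(np.array(ax,float)*tilt)[0]@R
    return R
E
python3 - <<'E'
from h import *
# which jaw yaw choices are reachable for pick / place
for nm,p,yaws in [('pick',[.505,.252,.023],np.radians([84,-96])),('place',[.496,-.176,.033],np.radians([-6,174]))]:
    for y in yaws:
        q=solver.inverse_kinematics(p,down(y)); print(nm,np.degrees(y),q)
env.reach([.50,.235,.24],down(np.radians(-96))); s=env.sense(); print(s['t'],s['ee_pos'])
im,d,K,R,e,i=shot('wrist','w1')
for n in ['shaft','thin_rod','short_rod','rack']: print(n,[(np.round(r['at'],4).tolist(),round(r['score'],2)) for r in tip_of('wrist',n)][:3])
P=cloud(d,K,R,e); np.save('w1.npy',P)
E
```

```text
pick 84.0 [ 0.0624  0.7056 -0.7778  1.8874  0.6657  0.8284  0.3972]
pick -96.00000000000001 [-0.1664  0.6013 -0.4586  1.9018  0.3867  0.7262 -2.5241]
place -6.000000000000001 [ 0.581   0.5171 -0.3761  1.9941  0.2922  0.682  -0.0838]
place 174.0 [ 0.068   0.4858  0.2591  2.0285 -0.1988  0.6508 -2.7891]
3.9667 [0.5004 0.2342 0.2399]
shaft []
thin_rod [([0.4854, 0.1615, 0.035], 0.65), ([0.4878, 0.0875, 0.043], 0.23)]
short_rod [([0.4875, 0.088, 0.0461], 0.79), ([0.487, 0.1686, 0.0373], 0.67)]
rack [([0.4965, 0.1704, -0.0024], 0.61)]
```

View pics/w1.png

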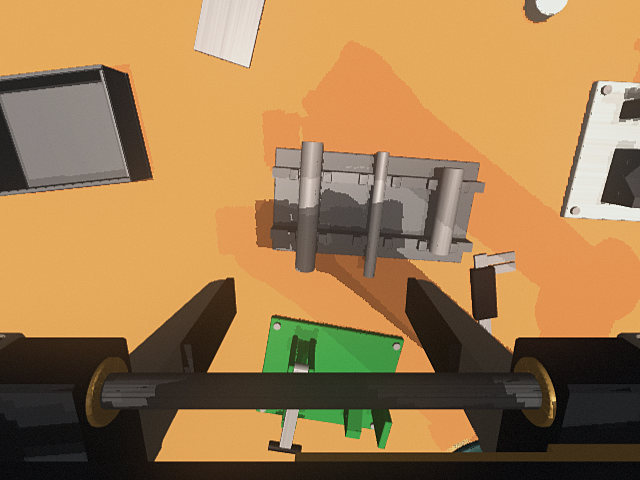

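```bash
python3 - <<'E'
from h import *
P=np.load('w1.npy').reshape(-1,3)
m=(P[:,2]>.043)&(P[:,2]<.062)&(abs(P[:,1]-.25)<.035)&(abs(P[:,0]-.5)<.1)
Q=P[m]; print(m.sum(),Q.min(0),Q.max(0))
(c,sz,a)=cv2.minAreaRect(Q[:,:2].astype(np.float32)); print(c,sz,a, np.percentile(Q[:,2],[50,90,99]))
u=np.linalg.svd(Q[:,:2]-Q[:,:2].mean(0),full_matrices=False)[2][0]; print(np.degrees(np.arctan(u[1]/u[0])),Q.mean(0))
E
```

```text
2614 [0.4322 0.2243 0.043 ] [0.582  0.2724 0.056 ]
(0.5072110295295715, 0.2479914426803589) (0.02376963570713997, 0.14951077103614807) 79.80366516113281 [0.052  0.0538 0.055 ]
-10.185112934780372 [0.5111 0.2471 0.0512]
```

The wrist view shows the shaft at (309,205), the longest and thickest rod. The depth fit gives 24 x 150 mm, centre (0.507,0.248), yaw -10.2°, top about 55 mm, which agrees with the text. Picking it now.

```bash
python3 - <<'E'
from h import *
R=down(np.radians(-100.2)); c=[.507,.2485]
env.reach([*c,.12],R); env.movel([*c,.023],rate=.1)
s=env.sense(); print(s['t'],s['ee_pos'],s['wrist_force'])
effector.grasp(25); s=env.sense(); print(s['t'],s['gripper_width'],s['wrist_force'],s['moment'])
env.movel([*c,.15],rate=.12); env.pause(.2); s=env.sense(); print(s['t'],s['gripper_width'],s['wrist_force'],s['moment'])
yc=np.radians(-6); cy=[-np.sin(yc),np.cos(yc),0]
for t in (0,-10,-15,-20):
  print(t,solver.inverse_kinematics([.50,-.16,.05],down(np.radians(174),np.radians(t),cy)))
env.reach([.49,-.11,.27],down(np.radians(174))); s=env.sense(); print(s['t'],s['gripper_width'],s['wrist_force'])
im,d,K,Rr,e,i=shot('wrist','w2'); np.save('w2.npy',cloud(d,K,Rr,e))
for n in ['shaft','cradle','clamp_bar','clamp_hinge','bedded','stop','supports']: print(n,[(np.round(r['at'],4).tolist(),round(r['score'],2)) for r in tip_of('wrist',n)][:3])
for c in ('top','scene'):
  im,d,K,Rr,e,i=shot(c); np.save(c+'2.npy',cloud(d,K,Rr,e)); np.save(c+'im.npy',im)
E
```

```text
5.8833 [0.5075 0.2489 0.0236] [-0.0481  0.7882  0.5682]
7.2417 0.0007792863299450392 [-2.9781 -0.4319 18.1168] [-0.0128  0.8182 -0.0076]
8.65 0.00013336308289839383 [0.4414 0.1336 0.5913] [0.0751 0.0301 0.0149]
0 [ 0.0744  0.4517  0.211   2.0219 -0.1456  0.6819 -2.8682]
-10 [ 0.0859  0.3795  0.211   2.1644 -0.2513  0.4449 -2.7524]
-15 [ 0.3371  0.3557 -0.0704  2.2185 -0.0629  0.3106 -2.9146]
-20 [ 0.2991  0.3364 -0.0119  2.2894 -0.33    0.1819 -2.643 ]
10.3 0.0006745753707877442 [0.1078 0.2502 0.5671]
shaft [([0.5074, 0.2526, 0.0408], 0.86)]
cradle [([0.1469, -0.298, 0.001], 0.93), ([0.4958, -0.1745, -0.003], 0.71), ([0.7588, -0.1613, 0.0021], 0.61)]
clamp_bar [([0.6002, -0.1445, 0.1896], 0.66), ([0.7368, -0.116, 0.0521], 0.57), ([0.1961, 0.3159, 0.0706], 0.42)]
clamp_hinge [([0.2018, -0.2615, 0.0531], 0.94), ([0.5712, -0.1416, 0.0699], 0.89), ([0.8161, -0.1502, 0.0468], 0.71)]
bedded [([0.2276, 0.2573, 0.0546], 0.72), ([0.1507, -0.298, 0.0345], 0.66), ([0.762, -0.1613, 0.0334], 0.61)]
stop [([0.5754, -0.1391, 0.0672], 0.64)]
supports [([0.7534, -0.1572, 0.0008], 0.72), ([0.2295, 0.2607, -0.0028], 0.58)]
```

View pics/w2.png

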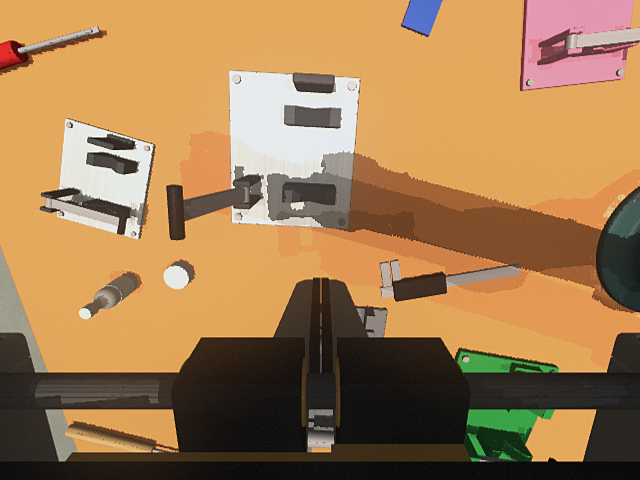

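The grasp missed: the fingers shut fully. Checking where the shaft is now.

```bash
python3 - <<'E'
from h import *
im=np.load('topim.npy'); a=np.hstack([cv2.resize(im[170:290,150:320],None,fx=2.3,fy=2.3)]); 
b=cv2.resize(np.load('sceneim.npy')[200:340,310:470],(391,342)); 
cv2.imwrite('pics/miss.png',cv2.cvtColor(np.hstack([cv2.resize(a,(391,276)),b[:276]]),cv2.COLOR_RGB2BGR))
for c in('top','scene'):
  P=np.load(c+'2.npy').reshape(-1,3)
  m=(P[:,2]>.043)&(P[:,2]<.08)&(abs(P[:,1]-.25)<.045)&(abs(P[:,0]-.5)<.12); Q=P[m]
  print(c,m.sum(),cv2.minAreaRect(Q[:,:2].astype(np.float32)),np.percentile(Q[:,2],[50,90,99]))
E
```

```text
top 739 ((0.5096887350082397, 0.24994811415672302), (0.024815227836370468, 0.150188148021698), 79.7669906616211) [0.0515 0.0545 0.0564]
scene 553 ((0.5076294541358948, 0.24449299275875092), (0.031861186027526855, 0.15266944468021393), 79.32770538330078) [0.0519 0.0552 0.0572]
```

View pics/miss.png

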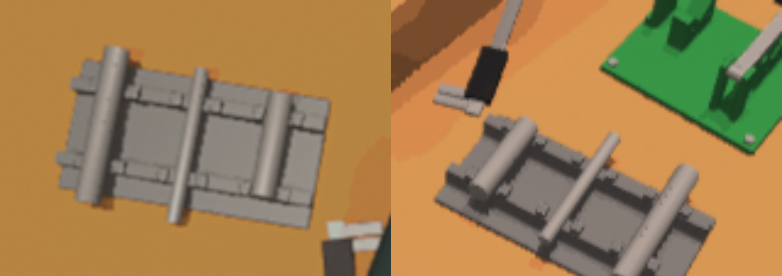

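The shaft is untouched in its slot: top and scene give its centre as (0.5085,0.248), long axis at 79.8° by the same fit. I'll repeat the descent, this time looking before closing and logging the TCP. I'll also fit the cradle from the saved cloud.

```bash
python3 - <<'E'
from h import *
im=cv2.imread('pics/w2.png')
for nm,f in [('w2','w2.npy'),('top','top2.npy')]:
    P=np.load(f)
    I=im if nm=='w2' else np.load('topim.npy')
    g=I.astype(int); white=(np.ptp(g,axis=2)<45)
    m=white&(abs(P[...,0]-.515)<.13)&(abs(P[...,1]+.175)<.13)&(P[...,2]>.004)&(P[...,2]<.016)
    n,l,st,_=cv2.connectedComponentsWithStats(m.astype(np.uint8)); k=1+st[1:,4].argmax()
    Q=P[l==k]; print(nm,len(Q),cv2.minAreaRect(Q[:,:2].astype(np.float32)),np.median(Q[:,2]))
R=down(np.radians(-100.2)); c=[.508,.248]
effector.release(); env.reach([*c,.12],R); env.movel([*c,.023],rate=.12); env.pause(.1)
s=env.sense(); print(s['t'],s['ee_pos'],s['gripper_width'],s['wrist_force']); print(s['tcp_rot'])
shot('wrist','w3')
E
```

```text
w2 15172 ((0.519183874130249, -0.1770111322402954), (0.18939316272735596, 0.16015098989009857), 80.90914916992188) 0.009877254803593721
top 1 ((0.609050989151001, -0.09547115117311478), (0.0, 0.0), 0.0) 0.009288606864607862
14.675 [0.5087 0.2483 0.0239] 0.09183865141481516 [ 0.6151 -0.3795 -0.062 ]
[[-0.9842  0.0014 -0.1771]
 [ 0.1771  0.001  -0.9842]
 [-0.0012 -1.     -0.0012]]
```

View pics/w3.png

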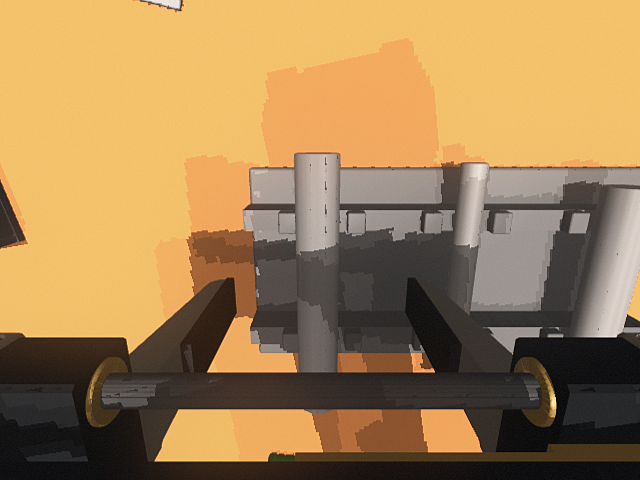

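The shaft lies centred between the open fingers at (318,290), with finger tips at (235,280) and (408,280). The tips look nearer the camera than the TCP, so I'm checking the depth.

```bash
python3 - <<'E'
from h import *
P=np.load('w2.npy'); print('closed tip world z (tcp .27):',P[281:330:8,316:326:9,2])
s=env.sense(); im,d,K,R,e,i=shot('wrist'); Q=cloud(d,K,R,e)
T=(Q-s['ee_pos'])@np.array(s['tcp_rot'])
for v in (280,284,290,300,320): print(v,[T[v,u] for u in (229,233,411,415)])
print('shaft',T[285,318],T[295,318])
m=(T[...,2]>-.07)&(T[...,2]<-.04)&(Q[...,2]<.2)&(abs(T[...,0])<.02); print('left finger tool-y range',np.percentile(T[m][:,1],[50,90,95,99,100]))
E
```

```text
closed tip world z (tcp .27): [[0.3018 0.3035]
 [0.3133 0.3134]
 [0.322  0.3217]
 [0.3301 0.3302]
 [0.338  0.3374]
 [0.3443 0.3447]
 [0.3501 0.3511]]
280 [array([-0.0096, -0.0322, -0.0475]), array([-0.0087, -0.03  , -0.0461]), array([-0.0096, -0.0321,  0.0466]), array([-0.0093, -0.0315,  0.0489])]
284 [array([-0.01  , -0.0384, -0.046 ]), array([-0.007 , -0.0312, -0.0459]), array([-0.009 , -0.0361,  0.0457]), array([-0.0095, -0.0372,  0.0473])]
290 [array([-0.0067, -0.0384, -0.0462]), array([-0.0033, -0.0306, -0.0463]), array([-0.0064, -0.0376,  0.0455]), array([-0.0088, -0.043 ,  0.0459])]
300 [array([-0.0022, -0.0405, -0.046 ]), array([ 0.0016, -0.0325, -0.0462]), array([-0.0012, -0.0383,  0.0457]), array([-0.0048, -0.0458,  0.0454])]
320 [array([ 0.008 , -0.0422, -0.0463]), array([ 0.0445,  0.0245, -0.0631]), array([ 0.0088, -0.0407,  0.0458]), array([ 0.0054, -0.0469,  0.0459])]
shaft [-0.0057 -0.0297 -0.0015] [ 0.0003 -0.0292 -0.0016]
left finger tool-y range [-0.0987  0.0234  0.0242  0.0249  0.0261]
```

The depth shows the real fingertips about 30 mm behind the reported TCP, both open and shut, which explains the empty grasp. I'll correct for it in the helper and descend watching the force.

```bash
cat >> h.py <<'E'
TIP=.030   # real finger tips lie this far behind the reported TCP
def cmd(p,R,back=0.): "reported-TCP target that puts real tip-`back` point at p"; return np.array(p)+np.array(R)[:,1]*(TIP+back)
E
python3 - <<'E'
from h import *
R=np.array(env.sense()['tcp_rot']); c=[.508,.248]
Rn=down(np.radians(-100.2))
for z in (.052,.047,.042):
    env.movel(cmd([*c,z],Rn,.019),frame=Rn,rate=.06); s=env.sense(); print(s['t'],s['ee_pos'],s['wrist_force'])
    if s['wrist_force'][2]>8: break
else:
    effector.grasp(25); s=env.sense(); print(s['t'],s['gripper_width'],s['wrist_force'],s['ee_pos'])
    if .02<s['gripper_width']<.028:
        env.movel(cmd([*c,.15],Rn,.019),rate=.12); env.pause(.2); s=env.sense(); print(s['t'],s['gripper_width'],s['wrist_force'],s['moment'])
yc=np.radians(-9.1); cy=[-np.sin(yc),np.cos(yc),0]
for t in (0,-8,-12,-15):
  for h in(.052,.12):
    for j in (0,180):
      Rt=down(yc+np.radians(j),np.radians(t),cy); q=solver.inverse_kinematics(cmd([.4945+.012*cy[0],-.173+.012*cy[1],h],Rt,.019),Rt); print(t,h,j,q)
E
```

```text
15.2583 [0.5078 0.2476 0.0025] [-0.0645 -0.2454 -0.2188]
15.5083 [ 0.5079  0.2479 -0.0022] [ 0.6616 -0.4847  0.0126]
15.7583 [ 0.5077  0.2479 -0.0073] [ 1.0594 -0.4805  0.5572]
16.8 0.02331439560393089 [0.5673 2.0224 0.8665] [ 0.5082  0.2485 -0.0069]
18.05 0.022852332055591694 [-0.1149 -0.8157 -4.1161] [ 0.0455 -0.0216 -0.044 ]
0 0.052 0 [ 0.0029  0.5393  0.3067  2.0508 -0.2821  0.5908  0.3455]
0 0.052 180 [-0.3959  0.6824  0.8408  2.0746 -0.7783  0.7333 -2.3497]
0 0.12 0 [-0.0918  0.4292  0.4206  2.0294 -0.2568  0.733   0.3283]
0 0.12 180 [-0.5152  0.604   1.0058  2.0526 -0.6839  0.862  -2.4133]
-8 0.052 0 [ 0.0878  0.4867  0.2047  2.1454 -0.2895  0.3934  0.3646]
-8 0.052 180 [-0.2847  0.5677  0.6723  2.1678 -0.8119  0.5048 -2.2993]
-8 0.12 0 [-0.0572  0.3667  0.3748  2.1264 -0.2881  0.5506  0.3637]
-8 0.12 180 [-0.5083  0.5097  0.9628  2.1506 -0.7482  0.6762 -2.3465]
-12 0.052 0 [ 0.1606  0.4672  0.1209  2.1897 -0.2698  0.2887  0.3553]
-12 0.052 180 [-0.2077  0.5226  0.5706  2.2122 -0.8687  0.3923 -2.2322]
-12 0.12 0 [-0.018   0.3394  0.3285  2.1732 -0.3067  0.4551  0.386 ]
-12 0.12 180 [-0.4792  0.4569  0.9105  2.1981 -0.784   0.5737 -2.3063]
-15 0.052 0 [ 0.2297  0.4576  0.0429  2.2214 -0.2278  0.2077  0.3238]
-15 0.052 180 [-0.1336  0.4939  0.4784  2.2438 -0.9435  0.3074 -2.1476]
-15 0.12 0 [ 0.0293  0.3212  0.2744  2.207  -0.3186  0.3808  0.4021]
-15 0.12 180 [-0.4337  0.4137  0.8434  2.2323 -0.8099  0.4899 -2.2753]
```

Shaft gripped, width 23 mm, weight about 4 N. Before lowering near the strap, I check the real body clearance in the w2 cloud (TCP (0.49,-0.11,0.27), jaw 174°) along with the strap geometry.

```bash
python3 - <<'E'
from h import *
P=np.load('w2.npy'); R=down(np.radians(174)); T=(P-[.49,-.11,.27])@R
for u,v in [(15,345),(15,400),(190,345),(250,345),(250,400),(320,390),(60,390),(450,345),(625,345),(320,460)]: print((u,v),T[v,u])
yc=np.radians(-9.1); Rc=np.array([[np.cos(yc),-np.sin(yc),0],[np.sin(yc),np.cos(yc),0],[0,0,1]])
C=(P-[.4945,-.1731,0])@Rc
m=(C[...,2]>.085)&(C[...,2]<.22)&(abs(C[...,0]-.09)<.08)&(abs(C[...,1]-.045)<.035)
Q=C[m]; print(m.sum(),Q.min(0),Q.max(0)); b=Q[Q[:,2]>np.percentile(Q[:,2],98)-.012]; print('bar',b.mean(0),b.min(0),b.max(0))
m=(C[...,2]>.066)&(C[...,2]<.08)&(abs(C[...,0])<.03)&(C[...,1]<-.065)&(C[...,1]>-.1); print('stop top',C[m].min(0),C[m].max(0))
for y0 in(-.045,.045):
  m=(C[...,2]>.051)&(C[...,2]<.058)&(abs(C[...,0])<.04)&(abs(C[...,1]-y0)<.02); Q=C[m]; print('sup',len(Q),np.percentile(Q,[2,98],axis=0))
E
```

```text
(15, 345) [-0.027  -0.1201 -0.0777]
(15, 400) [-0.0221 -0.1341 -0.0669]
(190, 345) [ 0.223   0.2705 -0.2001]
(250, 345) [-0.0294 -0.1236 -0.0166]
(250, 400) [-0.0276 -0.1404 -0.0134]
(320, 390) [-0.0239 -0.1329  0.0006]
(60, 390) [-0.0239 -0.133  -0.0574]
(450, 345) [0.2221 0.2705 0.2019]
(625, 345) [-0.0267 -0.1191  0.0798]
(320, 460) [-0.0167 -0.1442  0.0006]
1945 [0.0739 0.0229 0.085 ] [0.1098 0.0669 0.1992]
bar [0.102  0.044  0.1949] [0.0973 0.0229 0.1856] [0.1098 0.0669 0.1992]
stop top [-0.0218 -0.0854  0.0661] [ 0.0215 -0.0749  0.078 ]
sup 532 [[-0.0312 -0.0547  0.0515]
 [ 0.0317 -0.0354  0.0565]]
sup 460 [[-0.0313  0.0349  0.0512]
 [ 0.0317  0.0544  0.0563]]
```

The cradle fit checks out: supports centred at y = ±45 mm and x ≈ 0, stop face at -75 mm. The strap bar is near x ≈ 103 mm, z ≈ 192 mm, so the angle is about 1.8. The body lies 70 mm behind the real grasp point. I'll lower the shaft at y = +10 mm, tilted 12° away from the strap.

```bash
cat >> h.py <<'E'
YC=np.radians(-9.1); RC=np.array([[np.cos(YC),-np.sin(YC),0],[np.sin(YC),np.cos(YC),0],[0,0,1]]); OC=np.array([.4947,-.1731,0])
W=lambda p: OC+RC@np.array(p)
RP=down(YC+np.pi,np.radians(-12),RC[:,1])
E
python3 - <<'E'
from h import *
p=lambda z:cmd(W([0,.010,z]),RP,.019)
env.reach(p(.17),RP); env.movel(p(.075),frame=RP,rate=.1); env.pause(.15)
s=env.sense(); f0=s['wrist_force']; print(s['t'],f0,s['ee_pos']-p(.075),s['gripper_width'])
z=.062
env.movel(p(z),rate=.06); 
while z>.0485:
    env.pause(.03); s=env.sense(); df=RC.T@(s['wrist_force']-f0); print(round(s['t'],2),round(z,4),df,s['moment'],(s['ee_pos']-p(z))*1e3)
    if df[2]>3.5 or abs(df[0])>8: break
    z-=.001 if z<.0565 else .0025
    env.movel(p(z),rate=.02)
shot('wrist','w4')
E
```

```text
20.825 [ 0.0736  0.0638 -4.0662] [0.0005 0.     0.0005] 0.023421697204843068
21.23 0.062 [ 0.6637 -0.0973 -0.2127] [0.207  0.3251 0.0089] [-0.0741 -0.1311  0.02  ]
21.53 0.0595 [ 1.1554 -0.1166 -0.1067] [ 0.1355  0.3029 -0.0042] [ 0.0517 -0.0012  0.054 ]
21.84 0.057 [0.1728 0.1322 0.5168] [ 0.1588  0.3258 -0.0275] [-0.0773  0.0001 -0.0862]
22.15 0.0545 [-0.2672 -0.6426  0.3779] [ 0.192   0.3015 -0.0059] [-0.1003  0.0046 -0.1008]
22.43 0.0535 [0.1291 0.2883 0.0686] [ 0.1947  0.3204 -0.0014] [-0.0204  0.0187 -0.0282]
22.72 0.0525 [ 0.3488 -0.506   0.3842] [0.1437 0.0986 0.0131] [ 0.2823 -0.1424  0.1216]
23.0 0.0515 [-0.1953 -0.0774  8.4066] [0.2098 0.0005 0.0834] [ 0.7748 -0.2682  0.5825]
```

View pics/w4.png

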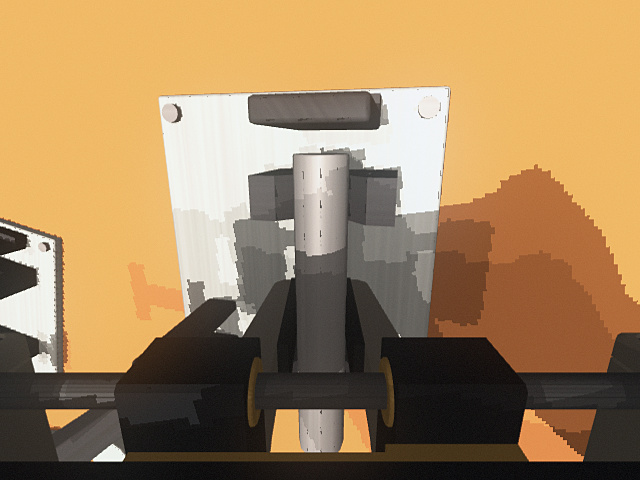

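Contact came at about z = 52 mm, as it should when bedded, with a gentle 4 N over the weight. The picture shows the shaft in the -y notch at (320,190), pointing at the stop at (315,110), with about 10 mm still to go. I'll release to let it seat, regrip and slide.

```bash
cat > slide.py <<'E'
from h import *
effector.release(); env.pause(.1); s=env.sense(); f0=s['wrist_force']; e0=s['ee_pos']; print(s['t'],f0,s['gripper_width'])
effector.grasp(20); env.pause(.1); s=env.sense(); print(s['t'],RC.T@(s['wrist_force']-f0),s['gripper_width'])
p=lambda y,z=.0517:cmd(W([0,y,z]),RP,.019)
y=.010; drag=[]
while y>-.006:
    y-=.0015 if y>.003 else .0005
    env.movel(p(y),frame=RP,rate=.015); s=env.sense(); df=RC.T@(s['wrist_force']-f0); print(round(s['t'],2),round(y*1e3,1),df,round((RC.T@(s['ee_pos']-p(y)))[1]*1e3,2))
    if y>.003: drag.append(df[1])
    D=np.median(drag)
    if df[1]>D+10 or abs(df[2])>15: break
print('drag',D)
E
python3 slide.py
```

```text
24.2417 [-0.2896  0.0138 -0.1982] 0.09189677730819583
25.3833 [ 3.6407  1.0202 -0.6475] 0.023648689205449217
25.63 8.5 [ 4.981   2.8839 -0.3549] 0.67
25.88 7.0 [4.4535 2.0684 0.626 ] 0.77
26.13 5.5 [ 4.2972  3.369  -0.1801] 0.77
26.38 4.0 [4.6437 2.7172 0.0216] 0.81
26.63 2.5 [4.4586 2.542  0.666 ] 0.82
26.88 2.0 [ 4.6941  4.6732 -0.1464] 1.01
27.13 1.5 [4.3073 4.1343 0.0632] 1.08
27.38 1.0 [4.0481 3.7914 0.3314] 1.09
27.63 0.5 [4.5967 3.4703 0.5199] 1.15
27.88 0.0 [ 4.801   3.4381 -0.1266] 1.12
28.13 -0.5 [4.9591 3.7183 0.5397] 1.12
28.38 -1.0 [4.6703 4.2243 0.0537] 1.11
28.63 -1.5 [3.909  2.208  1.1562] 1.1
28.88 -2.0 [4.9953 4.0887 0.6398] 1.26
29.13 -2.5 [4.539  4.0555 0.5581] 1.79
29.38 -3.0 [5.2204 5.1775 1.6256] 2.33
29.63 -3.5 [3.2088 6.7281 2.2438] 2.85
29.88 -4.0 [3.8327 8.0998 2.7241] 3.39
30.13 -4.5 [3.7603 9.1986 3.3441] 3.93
30.38 -5.0 [3.5096 9.996  3.7831] 4.43
30.63 -5.5 [ 3.6436 11.2109  5.0301] 4.94
30.88 -6.0 [ 3.4576 11.6329  5.3089] 5.5
drag 2.8005457953215736
```

It hits the stop at about -0.8 mm and the force builds softly at about 2 N/mm. Drag is 3–4 N, so I continue to about 14 N.

```bash
python3 - <<'E'
from h import *
p=lambda y,z=.0517:cmd(W([0,y,z]),RP,.019)
y=-.006
f0=np.array([-.29,.01,-.2])
while y>-.011:
    y-=.0005; env.movel(p(y),frame=RP,rate=.015); s=env.sense(); df=RC.T@(s['wrist_force']-f0); print(round(s['t'],2),round(y*1e3,1),df,round((RC.T@(s['ee_pos']-p(y)))[1]*1e3,2))
    if df[1]>14.2 or df[2]>14: break
env.pause(.3); s=env.sense(); print(RC.T@(s['wrist_force']-f0))
y=-.0015; env.movel(p(y),frame=RP,rate=.03); env.pause(.1); s=env.sense(); print('relax',RC.T@(s['wrist_force']-f0))
effector.release(); env.pause(.1); s=env.sense();print(s['t'],s['wrist_force'])
env.movel(p(y,.13),frame=RP,rate=.12); 
# clear and look straight down from the -x side
R0=down(YC+np.pi); env.reach(cmd(W([-.03,.06,.24]),R0),R0); s=env.sense(); print(s['t'],s['ee_pos'],s['wrist_force'])
im,d,K,Rr,e,i=shot('wrist','w5'); C=(cloud(d,K,Rr,e)-OC)@RC
m=(C[...,2]>.057)&(C[...,2]<.068)&(abs(C[...,0])<.013)&(C[...,1]>-.0745)&(C[...,1]<.09); Q=C[m]
print('shaft',m.sum(),Q.min(0),Q.max(0)); 
for a,b in [(-.073,-.06),(-.03,0),(0,.03),(.06,.075)]:
    q=Q[(Q[:,1]>a)&(Q[:,1]<b)]; print(a,len(q),np.percentile(q[:,2],95) if len(q) else '',q[:,0].mean() if len(q) else '')
m=(C[...,2]>.085)&(C[...,2]<.22)&(abs(C[...,0]-.09)<.08)&(abs(C[...,1]-.045)<.035); Q=C[m]; b=Q[Q[:,2]>np.percentile(Q[:,2],98)-.012]; print('bar',b.mean(0),b.min(0),b.max(0))
E
```

```text
31.13 -6.5 [ 3.3329 12.3274  6.5055] 6.02
31.38 -7.0 [ 3.7263 13.4746  6.9039] 6.53
31.63 -7.5 [ 2.9121 14.0716  7.0766] 7.07
31.88 -8.0 [ 2.7229 15.8515  7.2072] 7.62
[ 3.8226 15.4518  7.7744]
relax [5.6537 4.7534 1.1283]
33.8333 [0.3962 0.2092 0.7413]
35.2667 [ 0.4742 -0.1085  0.209 ] [-0.5781 -0.3203 -0.3963]
shaft 3334 [-0.0115 -0.0744  0.057 ] [0.0106 0.0747 0.0662]
-0.073 340 0.06434815046070207 -0.0005267337322088406
-0.03 683 0.06430360505400465 -0.0006750583676368545
0 649 0.06417112116218895 -0.0006509035233468627
0.06 275 0.0639666111353604 -0.0007322636393037096
bar [0.1011 0.0438 0.1945] [0.0967 0.0229 0.1855] [0.1084 0.0669 0.1984]
```

View pics/w5.png

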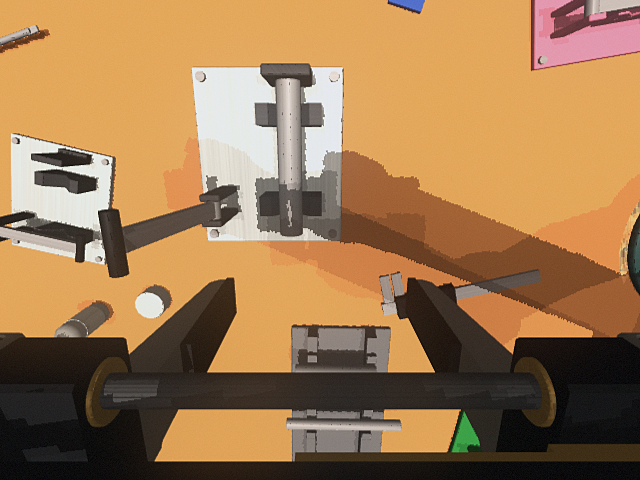

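The shaft is bedded along its length: top at 64 mm from end to end, far end at y = +74.7 mm, butted on the stop with about 12 N after drag. The bar is still up, at (113,240) in the picture. Now swinging the strap with closed fingers: push it over from behind, then press down along the arc.

```bash
cat > strap.py <<'E'
from h import *
effector.grasp(20)
q0=env.sense()['joint_positions']; best=None
for a in (90,-90):
    R=down(YC+np.radians(a)); q=solver.inverse_kinematics(cmd(W([.14,.045,.235]),R),R); q2=solver.inverse_kinematics(cmd(W([-.05,.045,.0745]),R),R)
    print(a,q,q2)
    if q is not None and q2 is not None:
        c=abs(np.array(q)-q0).max()
        if best is None or c<best[0]: best=(c,R)
R=best[1]; T=lambda x,z:cmd(W([x,.045,z]),R)
env.reach(T(.05,.25),R); env.movel(T(.14,.25),frame=R,rate=.2); env.movel(T(.14,.180),frame=R,rate=.15)
env.pause(.1); f0=env.sense()['wrist_force']
def F(): s=env.sense(); return s['t'],RC.T@(s['wrist_force']-f0)
ok=True
for x in np.arange(.125,.035,-.01):
    env.movel(T(x,.180),frame=R,rate=.08); t,f=F(); print(round(t,2),round(x,3),f)
    if np.linalg.norm(f)>15: ok=False; break
env.movel(T(x+.006,.21),frame=R,rate=.12); print(env.sense()['t'],ok)
im,d,K,Rr,e,i=shot('scene','s6'); C=(cloud(d,K,Rr,e)-OC)@RC
m=(C[...,2]>.12)&(C[...,2]<.20)&(abs(C[...,0]-.03)<.08)&(abs(C[...,1]-.045)<.03); Q=C[m]; print(m.sum(),Q[:,0].min(),Q[:,2].max())
print([r for r in tip_of('scene','clamp_bar')][:4], 'expected',W([.018,.045,.181]))
E
python3 strap.py; python3 -c "
import cv2;i=cv2.imread('pics/s6.png');cv2.imwrite('pics/s6c.png',cv2.resize(i[130:330,150:350],(600,600)))"
```

```text
90 [ 0.9396  0.8842 -1.3276  1.5109  0.8618  1.4223  0.9831] [ 1.1665  0.9033 -1.3276  2.0894  1.0435  1.0803  0.7087]
-90 [-0.2664  0.5144  0.6385  1.5973 -0.3287  1.1396 -1.2808] [-0.33    0.4362  0.6281  2.1758 -0.4234  0.649  -1.1328]
39.62 0.125 [ 0.8302  0.2629 -0.0765]
39.89 0.115 [ 0.0496 -0.0806 -0.1362]
40.17 0.105 [0.769  0.7486 0.0938]
40.44 0.095 [-0.5492  0.3873  0.2624]
40.72 0.085 [0.0176 1.0304 0.7715]
40.99 0.075 [0.2051 0.3674 0.5745]
41.27 0.065 [ 0.3523 -0.0588  0.0872]
41.54 0.055 [ 0.2623  1.4065 -0.5241]
41.82 0.045 [-0.7452 -0.0283 -0.0085]
42.225 True
256 0.020479853495317637 0.19373862117925733
[{'at': [0.7363, -0.1191, 0.0493], 'score': 0.82}, {'at': [0.1924, 0.3146, 0.0707], 'score': 0.66}, {'at': [0.5263, -0.1314, 0.1872], 'score': 0.56}, {'at': [0.1097, -0.2639, 0.056], 'score': 0.56}] expected [ 0.5196 -0.1315  0.181 ]
```

View pics/s6c.png

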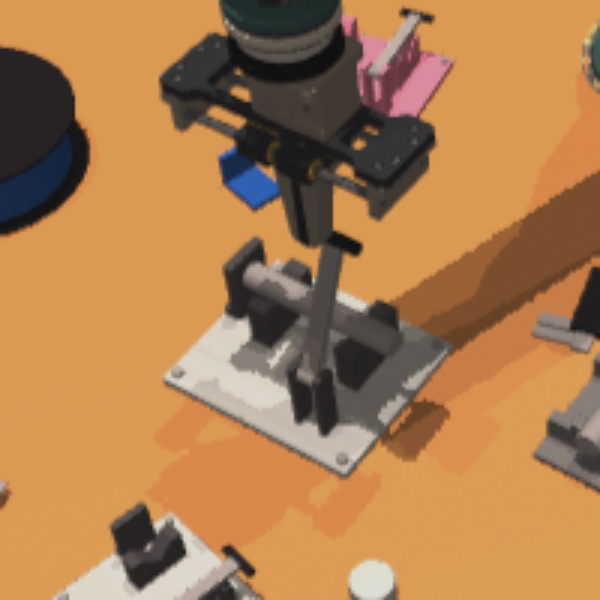

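The strap now stands at about 1.18 rad, bar at cradle x ≈ 27 mm, z ≈ 187 mm; in the crop the bar is at (343,243), just in front of the fingers at (313,240). Now pressing it down along the arc.

```bash
cat > press.py <<'E'
from h import *
R=down(YC-np.pi/2); T=lambda x,z:cmd(W([x,.045,z]),R)
env.movel(T(.02,.21),frame=R,rate=.12); env.pause(.1); f0=env.sense()['wrist_force']
def F(): s=env.sense(); return s['t'],RC.T@(s['wrist_force']-f0),(R.T@(s['ee_pos']))
bar=lambda th,dz=0:T(.075-.125*np.cos(th)-.002,.0695+.125*np.sin(th)+.006+dz)
f=np.zeros(3)
for th in [*np.arange(1.1,.15,-.1),.1,.06]:
    env.movel(bar(th),frame=R,rate=.08); t,f,_=F(); print(round(t,2),round(th,2),f)
    if np.linalg.norm(f)>18: break
else:
    dz=.003
    while dz>-.012:
        dz-=.0007; env.movel(bar(0,dz),frame=R,rate=.015); s=env.sense(); t,f,_=F(); print(round(t,2),round(dz*1e3,1),f, 'tip z',round((s['ee_pos']-R[:,1]*TIP)[2]*1e3,1))
        if f[2]>11: break
    env.pause(.3); print(F()[:2])
E
python3 press.py
```

```text
43.27 1.1 [-20.7915   1.4048  37.584 ]
```

That jammed at a measured 43 N: the finger came down on the -x flank of the bar, not its closing side. The load was on the strap bar only. I back off at once and check the strap.

```bash
python3 - <<'E'
from h import *
R=down(YC-np.pi/2); T=lambda x,z:cmd(W([x,.045,z]),R)
env.movel(T(.017,.212),frame=R,rate=.08); env.movel(T(.065,.215),frame=R,rate=.15); env.pause(.1)
s=env.sense(); print(s['t'],s['wrist_force'],s['gripper_width'])
im,d,K,Rr,e,i=shot('scene','s7'); C=(cloud(d,K,Rr,e)-OC)@RC
m=(C[...,2]>.09)&(C[...,2]<.203)&(abs(C[...,0]-.03)<.08)&(abs(C[...,1]-.045)<.027)&(C[...,0]<.05+.0*C[...,0]); Q=C[m]; print(m.sum(),Q[:,0].min(),Q[:,2].max())
for z in np.arange(.1,.2,.01):
    q=Q[abs(Q[:,2]-z)<.005]; print(round(z,2),len(q),q[:,0].mean() if len(q) else '', q[:,1].min() if len(q) else '', q[:,1].max() if len(q) else '')
print([r for r in tip_of('scene','clamp_bar')][:4])
m=(C[...,2]>.057)&(C[...,2]<.068)&(abs(C[...,0])<.014)&(abs(C[...,1])<.09); Q=C[m]; print('shaft',m.sum(),Q.min(0),Q.max(0))
i=cv2.cvtColor(im,cv2.COLOR_RGB2BGR); cv2.imwrite('pics/s7c.png',cv2.resize(i[130:330,150:350],(600,600)))
E
```

```text
44.3083 [-0.5742  0.4652  0.2088] 0.0005329878737579539
244 0.014814918536898614 0.19108478038707788
0.1 0   
0.11 0   
0.12 1 0.048355820253135715 0.04954705404466275 0.04954705404466275
0.13 12 0.046647548795610366 0.036248916383200526 0.051561022503118115
0.14 30 0.04499174174810225 0.035843331843577346 0.051639435549538155
0.15 34 0.040904645827574394 0.03547476266913914 0.053843940819121125
0.16 34 0.03566325802115723 0.03580100284374202 0.052278097909355566
0.17 31 0.030667202074169186 0.03555005463668168 0.05216863343493714
0.18 49 0.02569384373397013 0.03159965362899841 0.06520235713098936
0.19 53 0.022701187538913207 0.027367825709406168 0.06536595214337042
[{'at': [0.194, 0.3155, 0.0694], 'score': 0.77}, {'at': [0.7377, -0.1159, 0.0497], 'score': 0.69}, {'at': [0.1109, -0.264, 0.0548], 'score': 0.69}, {'at': [0.5208, -0.1284, 0.1828], 'score': 0.65}]
shaft 345 [-0.0127 -0.0789  0.0572] [0.0135 0.0737 0.068 ]
```

View pics/s7c.png

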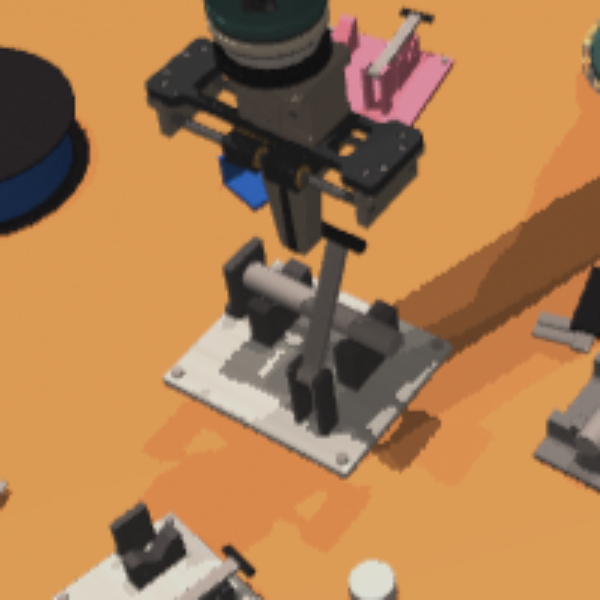

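The strap is fine: bar at (343,238), θ ≈ 1.14. The shaft has not moved. Repeating with the fingers kept on the closing side of the bar and tighter force stops.

```bash
cat > press.py <<'E'
from h import *
R=down(YC-np.pi/2); T=lambda x,z:cmd(W([x,.045,z]),R)
f0=env.sense()['wrist_force']
def F(): s=env.sense(); return s['t'],RC.T@(s['wrist_force']-f0),(s['ee_pos']-R[:,1]*TIP)[2]*1e3
bar=lambda th,dz=0:T(.075-.125*np.cos(th)+.016*np.sin(th),.0695+.125*np.sin(th)+.006*np.cos(th)+dz)
for th in [1.3,*np.arange(1.2,.15,-.1),.1,.06]:
    env.movel(bar(th),frame=R,rate=.06); t,f,z=F(); print(round(t,2),round(th,2),f,round(z,1))
    if np.linalg.norm(f)>14: break
else:
    dz=.003
    while dz>-.012:
        dz-=.0007; env.movel(bar(0,dz),frame=R,rate=.015); t,f,z=F(); print(round(t,2),round(dz*1e3,1),f,'tip z',round(z,1))
        if f[2]>11: break
    env.pause(.3); print(F())
E
python3 press.py
```

```text
44.98 1.3 [ 0.2191 -0.9328 -0.584 ] 191.4
45.34 1.2 [ 0.4614 -0.9175  0.4607] 188.3
45.71 1.1 [-0.0485 -0.7414 -1.4491] 183.5
46.08 1.0 [-0.2872 -1.9366 -0.5629] 177.7
46.44 0.9 [ 0.0158 -0.4248  0.04  ] 170.9
46.81 0.8 [-0.0352 -1.7096 -0.3226] 163.0
47.17 0.7 [ 0.8253 -0.9081 -0.6495] 154.3
47.54 0.6 [ 0.1456  0.1277 -0.9753] 144.7
47.91 0.5 [-0.9685 -0.6468  0.3757] 134.3
48.27 0.4 [ 0.5598 -1.2762 -0.5291] 123.3
48.64 0.3 [ 0.6165 -0.3726 -0.1887] 111.8
49.01 0.2 [ 0.5973  0.0827 -0.9965] 99.8
49.37 0.1 [ 0.2384 -0.1152 -0.2679] 87.5
49.62 0.06 [ 0.1783 -0.7443 -0.2847] 82.8
50.12 2.3 [ 0.7474 -1.1397 -0.4965] tip z 77.7
50.38 1.6 [-0.8982 -0.1108 -0.7117] tip z 77.0
50.62 0.9 [-0.4345 -1.2839  0.2189] tip z 76.4
50.88 0.2 [-0.5401 -0.1069  2.8319] tip z 75.7
51.12 -0.5 [-2.8398 -0.3348  6.0193] tip z 75.3
51.38 -1.2 [-3.5632 -0.4069 11.433 ] tip z 75.0
(51.675, array([-3.1719, -0.6034, 10.1871]), np.float64(74.97771798503783))
```

Contact is at tip height 75.0–75.5 mm, the closed bar's top, with about 10 N. Retreating and checking.

```bash
python3 - <<'E'
from h import *
s=env.sense(); p=np.array(s['ee_pos'])
env.movel(p+[0,0,.02],rate=.05); env.movel(p+[0,0,.17],rate=.15)
env.reach(cmd(W([-.03,.09,.26]),down(YC+np.pi)),down(YC+np.pi)); env.pause(.1); s=env.sense(); print(s['t'],s['wrist_force'])
im,d,K,Rr,e,i=shot('wrist','w8'); C=(cloud(d,K,Rr,e)-OC)@RC
m=(C[...,2]>.057)&(C[...,2]<.068)&(abs(C[...,0])<.013)&(C[...,1]>-.0745)&(C[...,1]<.09); Q=C[m]; print('shaft',Q.min(0),Q.max(0))
for a,b in [(-.073,-.06),(-.03,0),(0,.03),(.06,.075)]:
    q=Q[(Q[:,1]>a)&(Q[:,1]<b)]; print(a,len(q),np.percentile(q[:,2],95),q[:,0].mean())
for x in (.05,.02,0,-.02,-.04,-.05):
    q=C[(abs(C[...,0]-x)<.004)&(abs(C[...,1]-.045)<.006)]; print('strap top at',x,np.median(q[:,2]))
print([r for r in tip_of('wrist','clamp_bar')][:3],W([-.05,.045,.0695]))
E
```

```text
54.7333 [0.1951 0.2965 0.2534]
shaft [-0.0114 -0.0745  0.057 ] [0.0105 0.0747 0.0657]
-0.073 328 0.06428468873878501 -0.000517773782550842
-0.03 668 0.06422270321436327 -0.0006606413859591204
0 605 0.06425200394956652 -0.0007421997556415563
0.06 267 0.0642710156336262 -0.0007282729081285218
strap top at 0.05 0.07358397189805965
strap top at 0.02 0.07297553761753867
strap top at 0 0.07267352979548164
strap top at -0.02 0.07245656519621357
strap top at -0.04 0.07173505170397984
strap top at -0.05 0.07287050110698234
[{'at': [0.7383, -0.1154, 0.049], 'score': 0.61}, {'at': [0.4519, -0.1214, 0.0676], 'score': 0.56}, {'at': [0.1944, 0.3171, 0.0702], 'score': 0.41}] [ 0.4524 -0.1208  0.0695]
```

View pics/w8.png

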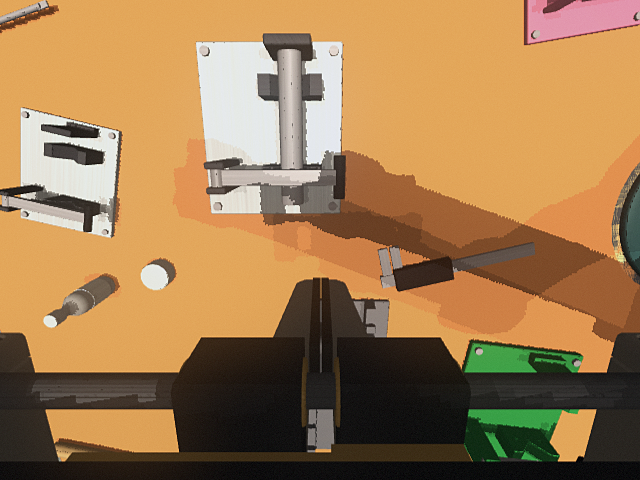

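The strap lies level across the shaft with its bar at (338,177), and the shaft butts the stop at (288,45) and is straight in both notches. Handing in.

```bash
python3 -c "
from h import *
workorder.finish_job(); print(env.sense()['t'])"
```

```text
the job is handed in; nothing more can be done
the job is handed in; nothing more can be done
```

The shaft is bedded in both notches of the large white cradle, butts against the end stop, and is held under the closed strap. I handed in at about 55 s of the 72 s allowed.

**Final checks**
- **Bedded:** the last depth look put the shaft top at 64.2–64.3 mm from end to end (64 expected).
- **Against the stop:** the far end was at y = +74.7 mm. I pressed about 15.5 N in total with drag of 3–4 N, so roughly 12 N on the stop.
- **Strap:** I pressed its bar with 10–11 N and it stopped at the expected closed height. It reads level to within about 0.015 rad, with its top about 1 mm lower than I expected, which is within the noise.
- **At rest:** the robot was clear and touching nothing. The other two rods were not touched.

**What went wrong on the way**
- **Empty first grasp:** the fingers shut completely and read 18 N vertically, probably against the top of the shaft. The shaft did not move. The real fingertips lie about 30 mm behind the reported TCP; I corrected for that from then on.
- **Jam on the strap:** my first downward push caught the wrong side of the strap bar, and the wrist read about 43 N for a moment. The fingers pushed on the bar there, not on the shaft. I backed off, found the strap and shaft unharmed, and redid it from the correct side with low force.

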